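# Peel the build plate out of its dock and show it to the inspection camera

### The arm

A 7-joint arm with a two-finger parallel gripper is mounted at the origin on the work surface. World frame = base frame: x ahead of the robot, y to its left, z up, the work surface at z = 0. Lengths are in m, angles in rad, forces in N, time in s.
With the tool pointing down it reaches from about 0.4 to 0.85 m from the base axis. Payload 4.4 kg.
Tool frame: the origin (TCP) lies between the finger pads; the fingertips stand robot.tip_reach ahead of it and the grasp point (between the pads) lies 5 mm behind it (robot.tip_reach is the distance from the TCP to the fingertips, in m); z points along the fingers, y is the direction in which the jaws open and shut (so a half turn about z gives the same grasp; the last joint's range is limited). The gripper opens to 94 mm and grips with 3 to 60 N. Pads are 16 mm wide; open, the fingers measure 119 mm over their backs; the gripper's body (75 mm by 177 mm) begins 78 mm behind the grasp point.
Start: joints at [1.093, 0.628, 0.038, 1.517, -0.027, 0.996, -0.02], TCP at [0.26, -0.596, 0.219] pointing down, gripper open.
Joint ranges: [-3.06, 3.06], [-0.37, 2.12], [-1.25, 1.32], [0.18, 2.47], [-1.1, 4.24], [0.23, 1.98], [-2.94, 2.94]. Speed limits (rad/s): [2.57, 2.57, 3.14, 3.14, 3.14, 3.14, 3.14].

### API

Orientations are given as a rotation vector (axis times angle).
In Python, from cell import robot, claw, planner, state, cams, workorder gives the robot as it stands. Calls block until the motion is done:
- robot.movep(position, orientation): joint-space move of the TCP to a pose.
- robot.line_to(position, frame=None, v=0.15): straight line of the TCP; frame=None keeps the orientation; v is the mean speed in m/s.
- robot.goto_joints(angles): joint-space move.
- claw.gripper_open() and claw.grasp(f_grip=None): open the fingers fully, or close them until they stop; f_grip is the grip in N (None keeps the last).
- robot.pause(seconds).
- planner.solve_ik(position, orientation): joint angles nearest the present ones, or None.
- state(): the state.
- cams.snapshot(name): name is "side" or "top"; returns a dict with "color" (384x512x3 uint8, red, green, blue), "depth" (384x512 float32, m along the optical axis (not along the pixel's ray), 0 where there is no reading), "fx", "fy", "cx", "cy" (pixels), "pose" (4x4, takes a point from camera to world coordinates). Camera axes: x right, y up, looking along -z (the intrinsics and any distortion apply to the point x, -y, -z); pixel columns grow to the right and rows downward; lengths in m; the calibration is good to about 2 mm. A picture is of the moment at which its call begins.
A pose or a line that the arm cannot do raises robot.MotionError and nothing moves.
- workorder.sign_off(): hands the job in, once; it reports no verdict.
The state is a dict: "time_s": time; "joint_pos": joint angles; "qvel": joint speeds; "joint_torque": joint torques, N m; "eef_pos": TCP position; "eef_rot": TCP orientation; "force": force on the tool from outside, world axes, zero at the start; "moment": the same for the moment, N m; "width": opening from 0.0 (shut) to 1.0 (fully open).
Only numpy, scipy, OpenCV 4.12 (cv2) and the standard library are available. Lean on these libraries where they do the work, as an engineer would, in place of code of your own. Each camera call takes 0.05 s, during which the arm holds its last target. There are 200 camera calls.

### The job

Press the dock's green treadle all the way down to its stop to crack the amber build plate loose, then peel the plate off by its red tab: raise the tab corner well up (some 50 mm) while the opposite corner stays down, and only then lift the whole plate clear, leaving the aluminium spreader in the dock and the jar, glue stick and screwdriver where they are. Present it to the small up-looking camera: keep holding the plate level, centred over the lens with its underside about 120 mm above it, and finish while still holding it there; do not put it down or let go.

Things in the scene. Friction and masses are not known exactly. Their poses are not given: they have to be found in the camera images.
- dock: Fixed plate dock: black base 164 mm square, top at 14 mm, posts to 26 mm, a white spring clip (top at 35 mm) mid-side on all four sides. Origin on the bench under its centre, z up, +x horizontally to the corner with treadle and red tab (square is corner-on to x). Clips press the plate's edges with 3 N each: freeing the tab corner takes 5 to 10 N; an edge is free once 13 mm up.
- treadle (a joint): Green spring treadle (78 x 36 x 6 mm) reaching out from the dock's tab corner. Angle in rad about a hinge along dock y at dock x = 118, z = 18 mm: 0 = released (outer end slants up 0.30 rad), 0.30 = down at its stop (level). Its inner end kicks the plate's tab corner up 8 mm, where the clips keep it. Pressing the pad takes 4 to 12 N; it springs back when let go.
- treadle_pad (a point): Point on the top of the treadle, at the centre of its dark rubber pad (30 mm square), 60 mm out from the hinge: where to press. When released it is at x = 174 mm, z = 39 mm in the dock frame; at the stop it is at x = 178 mm, z = 21 mm.
- plate: Amber build plate, 140 x 140 x 5 mm, about 0.17 kg, with a fixed blue printed bracket (to 27 mm high) near its middle. Origin at the centre of its underside, z up out of the printed face, +x along the diagonal to the corner with the red tab; corners 99 mm from the origin along +x, -x, +y, -y. Starts level in the dock, underside at 22 mm, axes parallel to the dock's.
- tab (a point): Grasp point in the upright red tab on the plate: a fin 10 mm thick (along plate y), 28 mm long (along plate x), standing from 5 to 39 mm above the plate's underside. This point is at x = 77, y = 0, z = 27 mm in the plate frame. Pinch it across its 10 mm from above.
- tab_corner (a point): Point on the plate's underside at the tab corner (x = 96 mm, y = 0, z = 0 in the plate frame).
- far_corner (a point): Point on the plate's underside at the corner opposite to the tab (x = -96 mm, y = 0, z = 0 in the plate frame).
- spreader: Loose aluminium heat spreader, 112 x 112 x 8 mm, lying in the dock under the plate (underside at 14 mm); it is to stay there. Origin at the centre of its underside.
- camera: Small black up-looking inspection camera, fixed to the bench: round, 72 mm in diameter, 40 mm high with a white light ring on top. Origin on the bench at its centre.
- lens (a point): Centre of the camera's lens, on top, 40 mm above the bench.
- jar: Loose glass jar with a dark lid, 76 mm in diameter, 105 mm high; bystander. Origin at the centre of its underside.
- gluestick: Loose upright glue stick, white with an orange cap, 29 mm in diameter, 92 mm high; bystander. Origin at the centre of its underside.
- screwdriver: Loose screwdriver with a grey handle, 200 mm long, lying flat; bystander.

How it is judged:
On the way, in this order (a step that is already met when the one before it is completed fails the run):
1. the treadle is pressed down to its stop and has cracked the plate's tab corner up (over 4 mm) (z of tab_corner in the frame of dock above 0.026 m and value of joint treadle above 0.27 rad and contact force between the fingers and plate below 0.2 N), for 0.2 s.
2. the plate, held in the fingers, is peeled up by its tab corner (more than 30 mm above its seat) while the opposite corner is still down (less than 12 mm above its seat) (z of tab_corner in the frame of dock above 0.052 m and z of far_corner in the frame of dock below 0.034 m and horizontal distance between far_corner and dock below 0.112 m and contact force between the fingers and plate above 1 N), for 0.1 s.
At the end, for the whole second after the job is handed in: Plate held still by the fingers alone, level within 15 degrees, centred within 30 mm over the lens, underside 70 to 170 mm above it; spreader in the dock (12 mm sideways, 4 mm height), treadle back up, jar, glue stick and screwdriver within 20 mm of their places (horizontal distance between plate and lens below 0.03 m and z of plate in the frame of camera between 0.11 and 0.21 m and angle between plate's own z axis and vertical below 0.26 rad and contact force between the fingers and plate above 1 N and contact force between plate and dock below 0.1 N and contact force between plate and camera below 0.1 N and contact force between plate and spreader below 0.1 N and linear speed of plate below 0.03 m/s and z of spreader in the frame of dock below 0.018 m and horizontal distance between spreader and dock below 0.012 m and value of joint treadle below 0.06 rad and distance of each of jar, gluestick, screwdriver from where it was at the start of the episode below 0.02 m); the arm keeps its last pose, push and grip.
It fails at once if the spreader comes out of the dock (z of spreader in the frame of dock above 0.034 m or horizontal distance between spreader and dock above 0.02 m).
It fails at once if a bystander is pushed away or knocked over (distance of any of jar, gluestick, screwdriver from where it was at the start of the episode above 0.03 m).
It also fails if it takes over 54 s, if anything falls off the work surface, if the arm or the gripper's body presses on something with over 40 N, if the wrist force passes 120 N, or if a joint passes its speed limit or range.

## Working session

There is one attempt and no reset: what is moved stays moved. The work goes in short steps, each a Python script; the robot and the scene stay as the last script left them, time stands still between calls to the robot, and variables do not carry over. Pictures are saved under pics/ and viewed, about 8 in all and at most 12, crops included, and the job is handed in when it is done.

```bash
mkdir -p pics; ls; python3 - <<'E'
from cell import robot,cams,state
import cv2,numpy as np
for n in("top","side"):
    s=cams.snapshot(n); cv2.imwrite(f"pics/{n}0.png",s["color"][...,::-1]); np.savez(f"{n}0.npz",**s)
    print(n,s["fx"],s["fy"],s["cx"],s["cy"],np.round(s["pose"],3).tolist(),[k for k in s])
print(robot.tip_reach,state())
E
```

```text
pics
top 425.73916750921444 425.73916750921444 251.1320208612232 190.27125685417576 [[-0.013, 0.982, -0.189, 0.333], [-1.0, -0.014, -0.006, 0.003], [-0.009, 0.189, 0.982, 1.418], [0.0, 0.0, 0.0, 1.0]] ['color', 'depth', 'fx', 'fy', 'cx', 'cy', 'pose']
side 358.8676933318087 358.8676933318087 255.73246044785202 195.05382732573366 [[-0.923, 0.244, -0.296, 0.249], [-0.384, -0.566, 0.73, 0.771], [0.01, 0.788, 0.616, 0.719], [0.0, 0.0, 0.0, 1.0]] ['color', 'depth', 'fx', 'fy', 'cx', 'cy', 'pose']
0.014 {'time_s': 0.1, 'joint_pos': array([ 1.0931614 ,  0.62921812,  0.03847007,  1.51821594, -0.02702506,
        0.99629965, -0.01999114]), 'qvel': array([ 0.00010062, -0.00175546, -0.00151992, -0.00196942, -0.00083207,
       -0.00022818, -0.00231156]), 'joint_torque': array([ 2.98879851e-03, -5.50790977e+01,  1.14749584e+00, -1.87114030e+01,
       -5.21319488e-02,  1.92818313e-02,  3.64190964e-05]), 'eef_pos': array([ 0.25999327, -0.59514141,  0.21868618]), 'eef_rot': array([-3.07367704e+00, -6.41985291e-01,  5.31568996e-04]), 'force': array([1.05929983, 0.23205408, 0.02854664]), 'moment': array([-0.0593311 , -0.03242224,  0.06256564]), 'width': 0.9975516414600042}
```

View pics/top0.png

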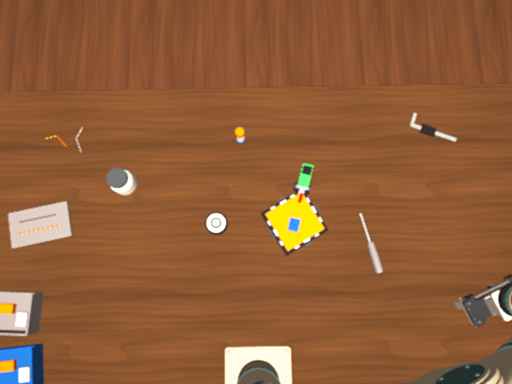

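View pics/side0.png

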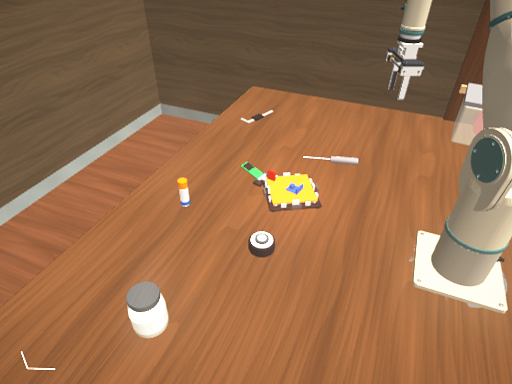

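Top view: the dock is around (295,222), the treadle pad (306,170), the red tab (300,198) and the camera lens (216,223). The screwdriver is at (371,243), the glue stick (240,134) and the jar (121,181). Next I'll enlarge crops of the dock.

```bash
cat > h.py <<'E'
import numpy as np,cv2
def load(n): return dict(np.load(n))
def pix(s,p):
    T=np.linalg.inv(s["pose"]);c=np.atleast_2d(p)@T[:3,:3].T+T[:3,3]
    return np.c_[s["cx"]+s["fx"]*c[:,0]/-c[:,2], s["cy"]+s["fy"]*-c[:,1]/-c[:,2]]
def at_z(s,uv,z):
    uv=np.atleast_2d(uv); d=np.c_[(uv[:,0]-s["cx"])/s["fx"],-(uv[:,1]-s["cy"])/s["fy"],-np.ones(len(uv))]@s["pose"][:3,:3].T
    o=s["pose"][:3,3]; return o+d*((z-o[2])/d[:,2])[:,None]
E
python3 - <<'E'
from h import *
out=[]
for n,(x,y,w,h) in (("top",(200,155,140,105)),("side",(225,150,110,105))):
    s=load(n+"0.npz"); im=s["color"][...,::-1]
    out.append(cv2.resize(im[y:y+h,x:x+w],None,fx=400/w,fy=400/w*(1 if n=="top" else 1),interpolation=cv2.INTER_CUBIC))
    hsv=cv2.cvtColor(s["color"],cv2.COLOR_RGB2HSV)
    for c,lo,hi,z in(("amber",(22,180,150),(34,255,255),.027),("green",(50,120,80),(80,255,255),.03),("blue",(100,150,100),(125,255,255),.04),("red",(0,220,150),(5,255,255),.06)):
        m=cv2.inRange(hsv,lo,hi);k,l,st,ce=cv2.connectedComponentsWithStats(m)
        for i in range(1,k):
            if st[i,4]>8 and x<ce[i,0]<x+w and y<ce[i,1]<y+h:
                d=s["depth"][l==i]; d=np.median(d); print(n,c,st[i,4],ce[i].round(1),at_z(s,ce[i],z).round(4)[0])
                if c=="amber":
                    q=cv2.boxPoints(cv2.minAreaRect(cv2.convexHull(np.argwhere(l==i)[:,::-1].astype(np.int32)))); print(at_z(s,q,.027).round(3).tolist())
H=max(o.shape[0] for o in out)
cv2.imwrite("pics/crop0.png",np.hstack([cv2.copyMakeBorder(o,0,H-o.shape[0],0,0,cv2.BORDER_CONSTANT) for o in out]))
E
```

```text
top amber 1504 [294.3 221.3] [ 0.4943 -0.1287  0.027 ]
[[0.521, -0.034, 0.027], [0.593, -0.156, 0.027], [0.47, -0.224, 0.027], [0.4, -0.103, 0.027]]
top green 192 [304.8 175.9] [ 0.6455 -0.1681  0.03  ]
top blue 88 [293.6 224.3] [ 0.4831 -0.1247  0.04  ]
side amber 766 [290.  188.7] [ 0.494  -0.1227  0.027 ]
[[0.584, -0.155, 0.027], [0.447, -0.239, 0.027], [0.402, -0.099, 0.027], [0.527, -0.025, 0.027]]
side green 109 [253. 171.] [ 0.6403 -0.1639  0.03  ]
```

View pics/crop0.png

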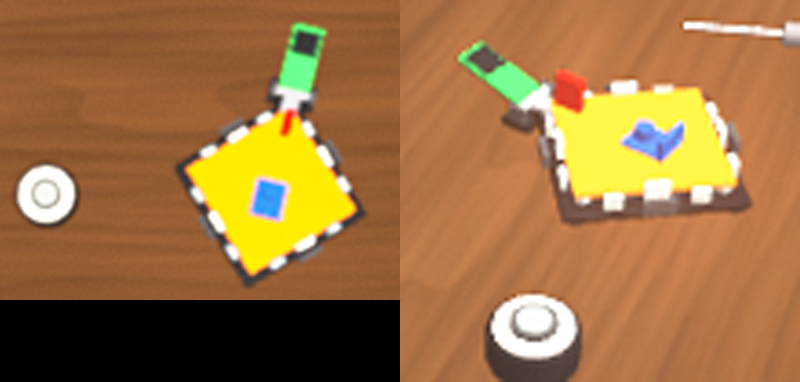

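The crop shows the pad at top (306.8,169.7) and side (248.9,165.7). The black base corners show in the top view at L (262.3,214.5), R (327,229.2) and bottom (286.8,254.4), and the tab is slim and red. I'll fit the dock pose to both views jointly.

```bash
cat > fit.py <<'E'
from h import *
from scipy.optimize import least_squares
t,s=load("top0.npz"),load("side0.npz")
T=lambda u,v:(200+u/(400/140),155+v/(400/140)); S=lambda u,v:(225+(u-400)/(400/110),150+v/(400/110))
obs=[(t,(.174,0,.039),T(305,42)),(t,(0,.116,.014),T(178,170)),(t,(0,-.116,.014),T(363,212)),(t,(-.116,0,.014),T(248,284)),
(t,(.0,0,.027),(294.3,221.3)),(t,(.077,0,.061),T(288,122)),(s,(.174,0,.039),S(487,57)),(s,(.077,.005,.046),S(571,91)),(s,(0,0,.027),(290,188.7))]
def w(q,p): c,n=np.cos(q[2]),np.sin(q[2]); return np.array([q[0]+c*p[0]-n*p[1],q[1]+n*p[0]+c*p[1],p[2]])
f=lambda q:np.concatenate([pix(c,w(q,p))[0]-o for c,p,o in obs])
r=least_squares(f,(.494,-.127,-.25),loss="soft_l1"); print("dock",r.x.round(4)); print(r.fun.reshape(-1,2).round(1).tolist())
for n in((.174,0,.039),(.178,0,.021),(.077,0,.049)): print(n,w(r.x,n).round(4))
print("lens top",at_z(t,T(46,194),.04).round(4),"side",at_z(s,S(534,322),.04).round(4))
print("jar lid",at_z(t,(120.5,175),.105),"glue",at_z(t,(239.6,131),.092),"sd",at_z(t,[(361,214),(378,272)],.015))
E
python3 fit.py
```

```text
dock [ 0.494  -0.1298 -0.2543]
[[-0.2, 0.6], [-2.1, -1.0], [1.7, 1.0], [-0.3, 1.8], [0.4, 0.1], [0.1, -0.6], [-0.8, 0.3], [-1.6, -0.2], [0.7, -1.3]]
(0.174, 0, 0.039) [ 0.6624 -0.1736  0.039 ]
(0.178, 0, 0.021) [ 0.6663 -0.1746  0.021 ]
(0.077, 0, 0.049) [ 0.5686 -0.1492  0.049 ]
lens top [[0.491  0.1268 0.04  ]] side [[0.4888 0.1339 0.04  ]]
jar lid [[0.64020684 0.42474803 0.105     ]] glue [[0.78464495 0.0463033  0.092     ]] sd [[ 0.51683242 -0.35122334  0.015     ]
 [ 0.3275474  -0.39438819  0.015     ]]
```

```bash
cat >> h.py <<'E'
from scipy.spatial.transform import Rotation as Rn
D=np.array([.494,-.1298]);YAW=-.2543
def tf(x,y,z,yaw=YAW,pitch=0.):   # world pose; pitch>0 raises the +x side
    M=np.eye(4);M[:3,:3]=(Rn.from_euler("z",yaw)*Rn.from_euler("y",-pitch)).as_matrix();M[:3,3]=x,y,z;return M
DOCK=tf(*D,0)
def tool(x,y,z):   # tool pose in a local frame: pointing down, jaws along its y
    M=np.diag([1.,-1,-1,1]);M[:3,3]=x,y,z;return M
def pr(M): return M[:3,3],Rn.from_matrix(M[:3,:3]).as_rotvec()
E
python3 - <<'E'
from h import *
from cell import robot,claw,planner,state
# reach checks
for nm,M in dict(pad=DOCK@tool(.177,0,.035),tab=DOCK@tool(.077,0,.053)).items(): print(nm,planner.solve_ik(*pr(M)))
claw.grasp(10); print(state()["width"])
robot.movep(*pr(DOCK@tool(.177,0,.15)))
robot.line_to((DOCK@tool(.177,0,.065))[:3,3],v=.15)
z=.055; f0=state()["force"]
while z>.029:
    robot.line_to((DOCK@tool(.177,0,z))[:3,3],v=.05); s=state(); print(round(z,4),s["eef_pos"].round(4),(s["force"]-f0).round(2),round(s["time_s"],2))
    if (s["force"]-f0)[2]>18: break
    z-=.002 if z<.042 else .005
E
```

```text
pad [ 0.10492014  0.90746199  0.2003051   1.53420206 -0.23894333  0.72402667
 -1.41530445]
tab [ 0.0976107   0.77277473  0.17761987  1.82916163 -0.23436314  0.55997889
 -1.40006842]
0.005572869426293381
0.055 [ 0.6658 -0.1745  0.0556] [ 0.5  -0.17  2.47] 4.69
0.05 [ 0.6668 -0.1747  0.0509] [2.12 0.03 4.7 ] 4.94
0.045 [ 0.6673 -0.1749  0.0461] [ 1.95 -0.75  5.27] 5.19
0.04 [ 0.6679 -0.175   0.0415] [ 3.09 -1.34  5.24] 5.44
0.038 [ 0.6681 -0.1751  0.0397] [ 2.72 -1.05  5.8 ] 5.69
0.036 [ 0.6683 -0.1751  0.0379] [ 2.94 -1.33  7.16] 5.94
0.034 [ 0.6685 -0.1752  0.0361] [ 3.13 -1.01  6.41] 6.19
0.032 [ 0.6686 -0.1752  0.0351] [ 1.31 -0.08 13.06] 6.44
0.03 [ 0.6687 -0.1752  0.0348] [-1.1   1.11 22.67] 6.69
```

The force rose sharply at tip z ≈ 21 mm, which is the expected stop. I'll hold it there, take a picture, and retreat.

```bash
python3 - <<'E'
from h import *
from cell import robot,claw,cams,state
robot.pause(.5)
robot.line_to((DOCK@tool(.177,0,.15))[:3,3],v=.12)
claw.gripper_open()
robot.movep(*pr(DOCK@tool(.19,0,.17)))
ims=[]
for n,(x,y,w,h) in (("top",(255,155,80,100)),("side",(235,150,90,70))):
    s=cams.snapshot(n);np.savez(n+"1.npz",**s);ims.append(cv2.resize(s["color"][y:y+h,x:x+w,::-1],(w*5,h*5),interpolation=cv2.INTER_CUBIC))
ims[1]=cv2.copyMakeBorder(ims[1],0,150,0,0,cv2.BORDER_CONSTANT)
im=np.hstack(ims);cv2.imwrite("pics/crop1.png",cv2.resize(im,(800,int(800*im.shape[0]/im.shape[1]))));print(state()["time_s"])
E
```

```text
10.1417
```

View pics/crop1.png

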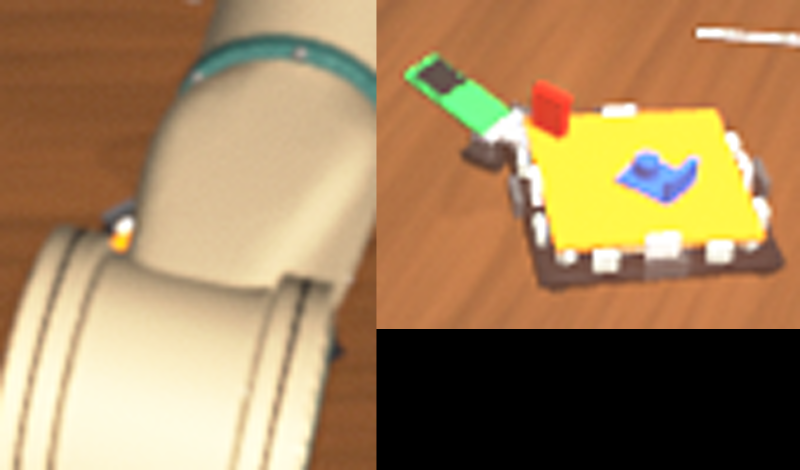

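The plate's tab corner sits about 2 px (~6–8 mm) higher in the side view, and the treadle is back up. Next is grasping the tab and peeling about the far corner.

```bash
cat >> h.py <<'E'
def hinged(p,z=.022): # plate pose, hinged about its far lower corner on the seat
    a=tf(-.096,0,z,0,p); b=np.eye(4); b[0,3]=.096; return DOCK@a@b
G=tool(.077,0,.025)
E
python3 - <<'E'
from h import *
from cell import robot,claw,cams,state,planner
for p in(.042,.2,.33): print(planner.solve_ik(*pr(hinged(p)@G)))
T=hinged(.042)@G; up=T.copy(); up[2,3]=.14
robot.movep(*pr(up)); f0=state()["force"]
robot.line_to(T[:3,3],v=.08)
s=state();print(T[:3,3],s["eef_pos"],s["force"]-f0)
claw.grasp(50); robot.pause(.2); s=state();print(s["width"],s["eef_pos"],s["force"]-f0,s["moment"],s["time_s"])
E
```

```text
[ 0.11267035  0.75327717  0.1490091   1.87448692 -0.21564135  0.48682151
 -1.41637497]
[ 0.1264907   0.65919242  0.11193469  2.0389426  -0.23893746  0.25319535
 -1.39121679]
None
[ 0.56736006 -0.14886829  0.05424182] [ 0.56779751 -0.14900704  0.05476509] [-0.97448491 -0.39890016  0.82085602]
0.10197895268552098 [ 0.56749668 -0.14837721  0.05420059] [-0.0694913   2.62907441 -1.11787253] [ 0.57999057 -0.10968759 -0.30792908] 13.3583
```

The full peel pitch runs into the wrist's joint-6 limit. I'll regrasp with the tool leaned 0.22 rad outward relative to the plate.

```bash
cat >> h.py <<'E'
G=tf(.077,0,.030,0,-.22)@tool(0,0,-.005)
LENS=np.array([.490,.130])
E
python3 - <<'E'
from h import *
from cell import robot,claw,cams,state,planner
for p in(.042,.2,.33): print(planner.solve_ik(*pr(hinged(p)@G)))
for z in (.1,.16,.2): print(planner.solve_ik(*pr(tf(*LENS,z,YAW)@G)))
claw.gripper_open()
T=hinged(.042)@G; up=T.copy(); up[2,3]=.085
robot.line_to([*robot_p[:2],.085] if 0 else np.r_[state()["eef_pos"][:2],.09],v=.12)
robot.movep(*pr(up)); f0=state()["force"]
robot.line_to(T[:3,3],v=.08)
claw.grasp(55); robot.pause(.2); s=state();print(s["width"],T[:3,3],s["eef_pos"],s["force"]-f0,s["moment"],s["time_s"])
E
```

```text
[ 0.10328432  0.84404707  0.18827092  1.64950469 -0.19095124  0.84580338
 -1.44298406]
[ 0.09827539  0.7268593   0.17528521  1.82322833 -0.19913672  0.62876125
 -1.43111548]
[ 0.09868876  0.6383154   0.15825365  1.96622946 -0.21288069  0.44140038
 -1.41610844]
[-0.33383287  0.75437911  0.25472916  1.626113   -0.30287073  1.00786707
 -1.76151293]
[-0.35879535  0.68594244  0.29782754  1.57866119 -0.29298138  1.12756963
 -1.77453963]
[-0.37514527  0.64596036  0.3267238   1.53766566 -0.28707375  1.21088121
 -1.78332892]
0.10138087440224264 [ 0.56630004 -0.14859276  0.05431641] [ 0.56639151 -0.14826995  0.05426532] [ 0.52678972  0.82014523 -0.47228249] [ 0.38268411 -0.25436956 -0.42909675] 17.5417
```

```bash
python3 - <<'E'
from h import *
from cell import robot,claw,cams,state,planner
f0=state()["force"]
for p in(.08,.12,.16,.2,.24,.28):
    M=hinged(p)@G; q,r=pr(M); robot.line_to(q,r,v=.04); s=state()
    print(p,(s["eef_pos"]-q).round(4),(s["force"]-f0).round(1),s["moment"].round(2),round(s["width"],3),round(s["time_s"],1))
    if np.linalg.norm(s["force"]-f0)>35: break
robot.pause(.2)
s=cams.snapshot("side");np.savez("side2.npz",**s);cv2.imwrite("pics/side2.png",cv2.resize(s["color"][90:250,190:390,::-1],(800,640)[:1]+(600,) if 0 else (750,600),interpolation=cv2.INTER_CUBIC))
E
```

```text
0.08 [-0.      0.0007  0.0002] [0.1 1.6 0.4] [ 0.6  -0.34 -0.36] 0.104 17.9
0.12 [ 0.0012 -0.0007  0.0004] [ 2.9 -0.6 -0.1] [ 0.11 -0.75 -0.2 ] 0.102 18.2
0.16 [ 0.0012 -0.0006  0.0003] [ 4.3 -1.   0.2] [-0.08 -1.08 -0.15] 0.101 18.5
0.2 [ 0.001  -0.0004  0.0002] [ 4.1 -2.   1.3] [-0.16 -1.39 -0.01] 0.1 18.8
0.24 [ 0.0005 -0.0002  0.    ] [ 5.5 -2.1 -0.6] [-0.25 -1.36 -0.04] 0.104 19.2
0.28 [ 0.     -0.     -0.0002] [ 4.8 -2.  -1.1] [-0.22 -1.2   0.  ] 0.106 19.5
```

View pics/side2.png

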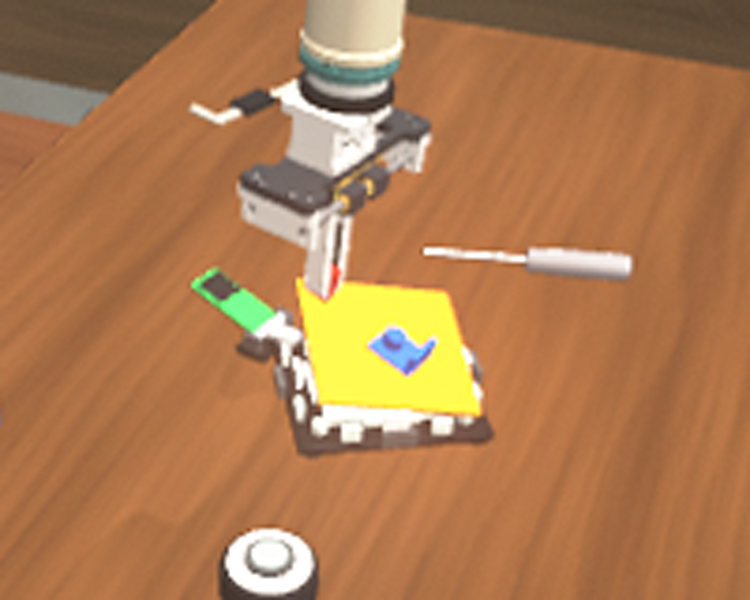

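Side view: the plate is tilted in the fingers, with its tab corner at (297,282), +y corner (320,402), far corner (480,412) and −y corner (447,292). I'll check those against the model.

```bash
cat >> h.py <<'E'
from scipy.optimize import least_squares
C=np.array([[.096,0,.005,1],[0,.096,.005,1],[-.096,0,.005,1],[0,-.096,.005,1]])
C[:,:2]*=99/96
E
python3 - <<'E'
from h import *
s=load("side2.npz"); o=np.array([(297,282),(320,402),(480,412),(447,292)])/3.75+(190,90)
P=lambda q:tf(*q[:3],*q[3:])
print((pix(s,(C@hinged(.28).T)[:,:3])-o).round(1).tolist())
f=lambda q:(pix(s,(C@P(q).T)[:,:3])-o).ravel()
r=least_squares(f,[.5,-.13,.05,YAW,.28],x_scale=[.01,.01,.01,.1,.1]);print(r.x.round(3),r.fun.round(1),hinged(.28)[:3,3]);q=P(r.x)
print("far/tab corners",(q@[-.096,0,0,1]).round(3),(q@[.096,0,0,1]).round(3))
E
```

```text
[[-0.7, -1.2], [-0.5, -0.5], [-0.0, -0.2], [-0.6, -0.2]]
[ 0.491 -0.137  0.041 -0.26   0.264] [-0.1 -0.2 -0.  -0.2  0.3 -0.1 -0.2  0.5] [ 0.49038156 -0.12885947  0.04853014]
far/tab corners [ 0.401 -0.113  0.016  1.   ] [ 0.58  -0.161  0.066  1.   ]
```

The model matches within about 1 px: the tab corner is ~50 mm up and the far corner is down. I'll finish the peel, lift, level and carry the plate to the camera.

```bash
python3 - <<'E'
from h import *
from cell import robot,claw,cams,state,planner
f0=state()["force"]
def go(P,v):
    q,r=pr(P@G); robot.line_to(q,r,v=v); s=state(); print((s["eef_pos"]-q).round(4),(s["force"]-f0).round(1),s["moment"].round(2),round(s["width"],3),round(s["time_s"],1))
go(hinged(.34),.04)
for dz in(.01,.03,.08,.14):
    P=hinged(.34);P[2,3]+=dz; go(P,.06)
go(tf(*D,.18),.08)
robot.pause(.3)
for n in("side","top"):
    s=cams.snapshot(n);np.savez(n+"3.npz",**s)
    if n=="side": cv2.imwrite("pics/side3.png",cv2.resize(s["color"][70:250,180:405,::-1],(750,600),interpolation=cv2.INTER_CUBIC))
E
```

```text
[-0.0023  0.0006 -0.0007] [-3.6  0.4  1.6] [ 0.05  0.11 -0.  ] 0.1 20.1
[ 0.0003 -0.0001  0.0004] [-3.   0.6  0.2] [0.05 0.12 0.  ] 0.105 20.5
[0.0003 0.     0.0005] [-5.5  0.4  0.7] [ 0.11  0.1  -0.02] 0.102 20.9
[-0.0003  0.0002 -0.0003] [-4.   0.8  0.9] [0.06 0.1  0.03] 0.105 21.9
[-0.0003  0.0001 -0.0004] [-4.7  0.4  0.3] [ 0.14  0.1  -0.03] 0.102 23.1
[-0.0005 -0.0001 -0.0005] [-4.   0.9  0.6] [-0.01 -0.37 -0.03] 0.103 23.8
```

View pics/side3.png

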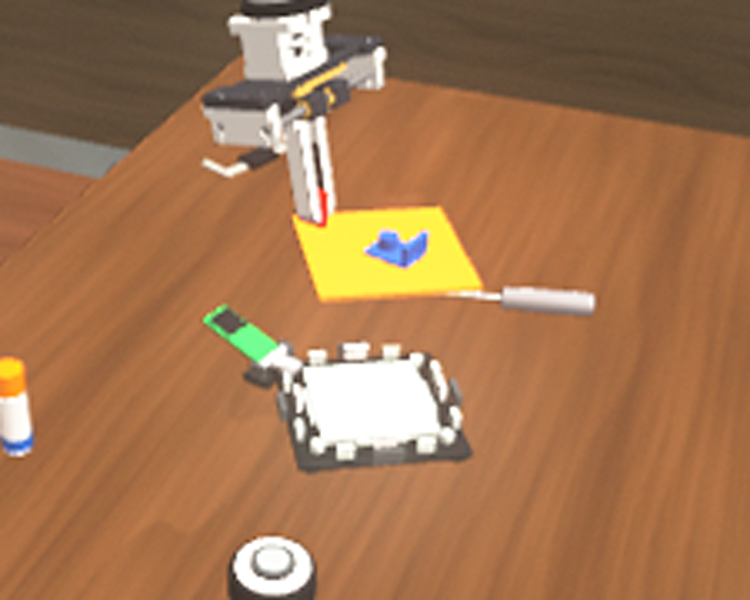

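The plate is up and roughly level (corners at (293,217), (322,300), (482,288), (440,208)), the spreader is in the dock and the treadle is up. I'll carry it over the lens next and check the tilt at the same time.

```bash
python3 - <<'E'
from h import *
from cell import robot,claw,cams,state,planner
s=load("side3.npz"); o=np.array([(293,217),(322,300),(482,288),(440,208)])*.3+(180,70)
P=lambda q:tf(*q[:3],*q[3:])
print((pix(s,(C@tf(*D,.18).T)[:,:3])-o).round(1).tolist())
f=lambda q:(pix(s,(C@P(q).T)[:,:3])-o).ravel()
r=least_squares(f,[.5,-.13,.18,YAW,.0],x_scale=[.01,.01,.01,.1,.1]);print(r.x.round(3),r.fun.round(1))
def go(P,v):
    q,r=pr(P@G); robot.line_to(q,r,v=v); s=state(); print((s["eef_pos"]-q).round(4),s["force"].round(1),round(s["width"],3),round(s["time_s"],1))
go(tf(*LENS,.18),.08); go(tf(*LENS,.16),.05); robot.pause(.3)
for n in("side","top"):
    s=cams.snapshot(n);np.savez(n+"4.npz",**s)
    if n=="side": cv2.imwrite("pics/side4.png",cv2.resize(s["color"][90:290,160:410,::-1],(750,600),interpolation=cv2.INTER_CUBIC))
E
```

```text
[[-0.7, -0.6], [-1.3, -1.3], [-0.4, -0.9], [-0.6, -0.4]]
[ 0.493 -0.134  0.175 -0.245  0.011] [-0.   0.  -0.1 -0.4  0.3  0.1 -0.2  0.3]
[ 0.     -0.0002  0.    ] [-0.4  0.3 -1.9] 0.1 27.6
[-0.0001 -0.     -0.0003] [ 0.5 -0.4 -1.6] 0.104 28.1
```

View pics/side4.png

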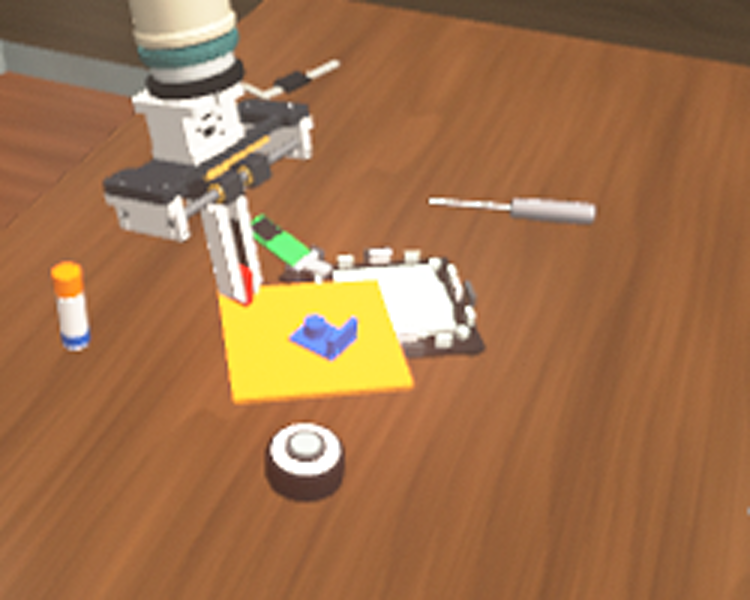

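Side view: the plate is over the camera (corners (219,294), (236,400), (411,385), (380,281); lens top ~(306,450)) and nothing has been disturbed. One numeric check comparing plate and lens in the same view, plus the bystanders, then hand in.

```bash
python3 - <<'E'
from h import *
from cell import state,workorder
s=load("side4.npz"); o=np.array([(219,294),(236,400),(411,385),(380,281)])/3+(160,90)
P=lambda q:tf(*q[:3],*q[3:])
f=lambda q:(pix(s,(C@P(q).T)[:,:3])-o).ravel()
r=least_squares(f,[.49,.13,.16,YAW,.0],x_scale=[.01,.01,.01,.1,.1]);print(r.x.round(3),r.fun.round(1))
print("lens/ring",at_z(s,np.array([(306,437),(305,452)])/3+(160,90),.04).round(3))
a,b=load("side0.npz")["color"],s["color"]
for n,(x,y,w,h) in dict(jar=(120,275,60,70),glue=(170,170,25,45),driver=(300,150,65,20)).items(): print(n,np.abs(a[y:y+h,x:x+w].astype(int)-b[y:y+h,x:x+w]).mean().round(2))
st=state();print(st["width"],abs(st["qvel"]).max(),st["time_s"])
L=at_z(s,np.array([(305,448)])/3+(160,90),.04)[0]
ok=np.hypot(*(r.x[:2]-L[:2]))<.018 and abs(r.x[4])<.1
print("ok",ok,np.hypot(*(r.x[:2]-L[:2])))
if ok: workorder.sign_off()
E
```

```text
[ 0.491  0.122  0.15  -0.265 -0.016] [ 0.5 -0.1 -0.4  0.   0.5 -0.1 -0.6  0.2]
lens/ring [[0.493 0.124 0.04 ]
 [0.486 0.141 0.04 ]]
jar 13.44
glue 12.46
driver 13.87
0.10142544613570885 0.002023571547720202 28.5
ok True 0.015480568256855174
the job is handed in; nothing more can be done
```

The bystander pixel differences were ambiguous, about 13 everywhere, so I'll measure any shifts from the saved images.

```bash
python3 - <<'E'
from h import *
a,b=[cv2.cvtColor(load(n)["color"],cv2.COLOR_RGB2GRAY) for n in("side0.npz","side4.npz")]
for n,(x,y,w,h) in dict(jar=(120,275,60,70),glue=(170,170,25,45),driver=(300,150,65,20)).items():
    m=cv2.matchTemplate(b[y-12:y+h+12,x-12:x+w+12],a[y:y+h,x:x+w],cv2.TM_CCOEFF_NORMED);_,v,_,l=cv2.minMaxLoc(m);print(n,round(v,3),l[0]-12,l[1]-12)
print((a.astype(int)-b)[300:,300:].mean())
E
```

```text
jar 0.997 0 0
glue 0.997 0 0
driver 0.998 0 0
13.968778077268643
```

I pressed the treadle to its stop and then peeled the plate up by its tab. I lifted it clear and handed the job in at 28.5 s with the plate still held over the camera. The hand-in reported no verdict.

- **Treadle:** the tip met a hard stop at about 21 mm, with the force rising to about 23 N. In the picture afterwards the tab corner had cracked up and the treadle was back up.
- **Peel:** the first grasp could not pitch far enough because of a wrist joint limit. I let go and regrasped the tab with the tool leaned outward. At the check the tab corner was about 50 mm up with the far corner still on its seat.
- **Final pose:** I aimed for the underside 120 mm above the lens. The side-camera fit put it about 110 mm above, level within about 1°, and the arm was still.
- **Bystanders and spreader:** the jar, glue stick and screwdriver showed 0 px shift in the side view. A first raw pixel comparison looked ambiguous, but that was an overall brightness change. The spreader still appeared in the dock, judged by eye.
- **Where checks disagreed:** the two cameras differ by about 7 mm on the lens position. Depending on which lens reading I use, the plate is 3 to 20 mm off centre, within the 30 mm allowed. The value used at hand-in was 15 mm.

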